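# Set the drive pulley to its home mark and store it

### The job

Turn the black timing pulley on the inclined drive plate until the white line on its face points straight at the tip of the yellow pointer, and let go of it. Only then press the green button on the grey teach box fully down to store that home position, and release it. Leave the grease can, the screwdriver and the spare idler where they are.

Things in the scene. Friction and masses are not known exactly. Their poses are not given: they have to be found in the camera images.
- plate: Dark grey plate 200 x 204 mm, inclined 35 degrees (0.61 rad), face up and roughly towards the robot. Origin: middle of its face, on the pulley's axis. z: out of the face along the pulley's axis (to turn the pulley the tool comes in along it); x: up the slope towards the pointer; y: across. Bare within 85 mm of the axis but for pulley and pointer.
- module: Drive module that carries the plate: black base 240 x 230 mm, fixed on the bench, origin under the base's middle, 92 mm below the plate's origin. Two red flank strips run along the slope 102 to 114 mm either side of the pulley's axis, standing 8 mm above the plate's face.
- pulley_centre (a point): Centre of the black timing pulley, half-way up it on its axis, 26 mm out from the plate's face. It is 60 mm in diameter and 28 mm high (12 to 40 mm out from the face), on a 24 mm shaft collar. It is gripped across the diameter and acts as a plain cylinder. Axes: z along the pulley's axis, x towards the white line.
- pulley (a joint): Pulley angle, rad: 0 or any whole turn (6.283) when the white line points at the pointer; grows anticlockwise seen looking onto the face (right-handed about plate z). No stops; starts between 1.8 and 4.48. Stays where left: friction of 0.18 N m, so a light grip slips (20 N or more holds). A wrist seldom has room for it in one grasp.
- pulley_mark (a point): Outer end of the white line, at the rim (30 mm from the axis) on the pulley's outer face, 40 mm out from the plate's face. The line is 4 mm wide, runs from near the brass centre to the rim and on down the side.
- pointer_tip (a point): Tip of the low yellow pointer fixed on the plate, straight up the slope from the pulley's axis: 34 mm from the axis, its top 7 mm out from the plate's face, so fingers kept more than 9 mm off the face pass over it. It is 4 mm wide at the tip, widening to 14 mm, and ends 78 mm from the axis.
- teach_box: Grey teach box fixed on the bench, 90 x 90 x 50 mm high, a yellow stripe on top; origin at the middle of its underside. It stands on the left or on the right of the drive module, and the grease can stands on the other side.
- store_top (a point): Middle of the top of the round green button (36 mm in diameter) on top of the teach box; it is pressed straight down.
- store (a joint): Travel of the green button, m: 0 when up, 0.006 when fully down; a spring returns it, fully down takes about 6 N.
- grease_centre (a point): Loose grease can, 56 mm in diameter, 95 mm high, standing; this point is at its centre. Not to be disturbed.
- driver_grip (a point): Loose screwdriver lying flat on the bench; this point is in its handle. Not to be disturbed.
- idler_centre (a point): Loose spare bare-steel idler, 60 mm in diameter, 24 mm high, lying flat; this point is at its centre. Not to be disturbed.
Things that resemble listed ones, but are neither listed nor needed, are in the scene too. Several things have the shape of the teach_box; the one meant has the colours described above.

How it is judged:
By the outcome, as a careful person would: the job done as asked, in the order asked, and still so for the second after the job is handed in, with the robot touching nothing.
It also fails if it takes over 64 s, if anything falls off the work surface, if the arm or the gripper's body presses on something with over 40 N, if the wrist force passes 120 N, or if a joint passes its speed limit or range.

### The arm

A 6-joint arm with a two-finger parallel gripper is mounted at the origin on the work surface. World frame = base frame: x ahead of the robot, y to its left, z up, the work surface at z = 0. Lengths are in m, angles in rad, forces in N, time in s.
With the tool pointing down it reaches from about 0.375 to 0.925 m from the base axis. Payload 5.7 kg.
Tool frame: the origin (TCP) lies midway between the tips of the shut fingers; the grasp point (between the pads) lies 19 mm behind it; z points along the fingers, y is the line along which they close (so a half turn about z gives the same grasp; the last joint's range is limited). The gripper opens to 88 mm and grips with 3 to 60 N. Pads are 20 mm wide; open, the fingers measure 115 mm over their backs; the gripper's body (75 mm by 178 mm) begins 61 mm behind the grasp point.
Start: joints at [1.011, 0.359, 1.51, -0, 1.272, -0.115], TCP at [0.258, 0.542, 0.223] pointing down, gripper open.
Joint ranges: [-2.97, 2.97], [-1.01, 2.36], [0.21, 2.38], [-0.96, 4.11], [0.2, 2.71], [-2.98, 2.98]. Speed limits (rad/s): [2.39, 2.39, 3.14, 3.14, 3.14, 3.14].

### API

Orientations are given as a unit quaternion [x, y, z, w].
In Python, from bench import move_ptp, servo_line, goto_joints, move_gripper, sleep, inverse_kinematics, capture, PlanningError, close_job, spot_in, silhouettes, current_clock, current_joint_pos, current_qvel, current_joint_torque, current_position, current_orientation, current_force, current_torque, current_finger_gap, current_grip_force gives the robot as it stands. Calls block until the motion is done:
- move_ptp(position, orientation): joint-space move of the TCP to a pose.
- servo_line(position, orientation=None, rate=0.15, contact_N=None): straight line of the TCP; orientation=None keeps the orientation; rate is the mean speed in m/s. With contact_N (N) it stops when the force on the tool has changed by that much, and returns True; else False.
- goto_joints(angles): joint-space move.
- move_gripper(opening): finger opening in m; the grip force is fixed at half the most; returns when the fingers have stopped.
- sleep(seconds).
- inverse_kinematics(position, orientation): joint angles nearest the present ones, or None.
- capture(name): name is "side" or "top" or "wrist"; returns a dict with "image" (400x640x3 uint8, blue, green, red), "range_z" (400x640 float32, m along the optical axis (not along the pixel's ray), 0 where there is no reading), "intrinsics" (3x3 intrinsics, pixels), "k1" (the pictures are not rectified: a ray, as slopes to the right and down, at radius r is drawn at 1 + k1 r^2 times it, then the intrinsics apply), "R" (3x3) and "t" (3): a world point X has camera coordinates R X + t. Camera axes: x right, y down, z forward; pixel columns grow to the right and rows downward; lengths in m; the calibration is good to about 2 mm. A picture is of the moment at which its call begins.
A pose or a line that the arm cannot do raises PlanningError and nothing moves.
- close_job(): hands the job in; it is judged then, once.
Trained networks look in the newest picture that a camera, given by its name, has taken for a name from the list of things; names that differ only in an ending like _2 or _b are one class to them, and where a whole thing is asked for, a point or a joint stands for the part that bears it (a point fixed in the world has none). Each returns a list of dicts, best first, with "conf" (0 to 1); they miss things now and then, are a little off and sometimes report something else, mostly with a low value. They report only what shows in the picture. A call takes as long as a camera call. They do not tell look-alikes from the thing itself.
- spot_in(camera, query): "xy" ([column, row] in pixels, amid what is visible of it).
- silhouettes(camera, query): "region" (400x640 bool, what is visible of it) and "xy" ([column, row] in pixels, amid what is visible of it).
Readings, each from a call of its own:
- current_clock(): time.
- current_joint_pos(): joint angles.
- current_qvel(): joint speeds.
- current_joint_torque(): joint torques, N m.
- current_position(): TCP position.
- current_orientation(): TCP orientation.
- current_force(): force on the tool from outside, world axes, zero at the start.
- current_torque(): the same for the moment, N m.
- current_finger_gap(): finger opening in m.
- current_grip_force(): force on a finger pad.
Only numpy, scipy, OpenCV 4.12 (cv2) and the standard library are available. Lean on these libraries where they do the work, as an engineer would, in place of code of your own. Each camera call takes 0.05 s, during which the arm holds its last target. There are 200 camera calls.

## Working session

There is one attempt and no reset: what is moved stays moved. The work goes in short steps, each a Python script; the robot and the scene stay as the last script left them, time stands still between calls to the robot, and variables do not carry over. Pictures are saved under pics/ and viewed, at most 10 in all, crops included, and the job is handed in when it is done.

```bash
ls; mkdir -p pics; cat > h.py <<'E'
from bench import *
import numpy as np, cv2
from scipy.spatial.transform import Rotation as Ro
def rays(c,px):
    K=np.array(c["intrinsics"],float); 
    return cv2.undistortPoints(np.array(px,float).reshape(-1,1,2),K,np.array([c["k1"],0,0,0.])).reshape(-1,2)
def world(c,px,z=None):
    px=np.array(px,float).reshape(-1,2); s=rays(c,px)
    if z is None:
        z=np.array([c["range_z"][int(round(v)),int(round(u))] for u,v in px])
    P=np.c_[s,np.ones(len(s))]*np.reshape(z,(-1,1))
    return (P-np.array(c["t"]))@np.array(c["R"])
def proj(c,X):
    R=np.array(c["R"]);rv=cv2.Rodrigues(R)[0]
    return cv2.projectPoints(np.array(X,float).reshape(-1,1,3),rv,np.array(c["t"],float),np.array(c["intrinsics"],float),np.array([c["k1"],0,0,0.]))[0].reshape(-1,2)
E
python3 - <<'E'
from h import *
cs={}
for n in ("top","side"):
    c=capture(n); cs[n]=c; cv2.imwrite(f"pics/{n}0.png",c["image"])
    print(n,-np.array(c["R"]).T@c["t"])
    for q in ("plate","pulley_centre","pulley_mark","pointer_tip","teach_box","store_top","grease_centre","driver_grip","idler_centre","module"):
        for d in spot_in(n,q)[:4]:
            print(q,round(d["conf"],2),np.round(d["xy"]),np.round(world(c,d["xy"])[0],3))
print(current_clock())
E
```

```text
pics
top [ 0.28559778 -0.11701102  1.14818883]
plate 0.94 [296. 164.] [ 0.606 -0.031  0.132]
plate 0.26 [379. 146.] [ 0.727 -0.271  0.022]
pulley_centre 0.82 [289. 166.] [ 0.6   -0.012  0.128]
pulley_mark 0.7 [290. 169.] [ 0.593 -0.016  0.122]
pointer_tip 0.94 [294. 164.] [ 0.604 -0.026  0.132]
teach_box 0.96 [473. 290.] [ 0.32  -0.556  0.068]
teach_box 0.83 [400. 298.] [ 0.276 -0.352  0.068]
teach_box 0.82 [446. 220.] [ 0.508 -0.473  0.064]
teach_box 0.65 [389. 239.] [ 0.436 -0.31   0.07 ]
store_top 0.7 [476. 286.] [ 0.33  -0.562  0.069]
store_top 0.51 [390. 240.] [ 0.433 -0.315  0.068]
store_top 0.44 [407. 299.] [ 0.277 -0.371  0.07 ]
grease_centre 0.65 [172. 200.] [0.477 0.312 0.086]
grease_centre 0.49 [390. 241.] [ 0.431 -0.315  0.072]
grease_centre 0.27 [395. 237.] [ 0.443 -0.326  0.071]
driver_grip 0.79 [381. 145.] [ 0.73  -0.275  0.025]
idler_centre 0.7 [204. 140.] [0.687 0.271 0.022]
module 0.78 [292. 170.] [ 0.592 -0.021  0.122]
side [0.37020416 0.88904276 1.27237119]
plate 0.8 [285. 228.] [0.627 0.002 0.097]
pulley_centre 0.85 [295. 220.] [ 0.596 -0.005  0.129]
pulley_mark 0.87 [292. 222.] [0.603 0.005 0.13 ]
pointer_tip 0.82 [290. 229.] [0.609 0.011 0.107]
teach_box 0.88 [402. 165.] [ 0.28  -0.347  0.057]
teach_box 0.87 [356. 170.] [ 0.435 -0.299  0.063]
teach_box 0.8 [393. 130.] [ 0.318 -0.529  0.058]
teach_box 0.74 [337. 139.] [ 0.521 -0.465  0.051]
store_top 0.52 [355. 162.] [ 0.445 -0.333  0.069]
store_top 0.46 [400. 159.] [ 0.289 -0.361  0.072]
grease_centre 0.77 [317. 342.] [0.479 0.352 0.092]
driver_grip 0.65 [266. 176.] [ 0.749 -0.273  0.023]
idler_centre 0.75 [252. 318.] [0.677 0.273 0.027]
module 0.6 [288. 237.] [0.614 0.024 0.082]
1.1
```

```bash
python3 - <<'E'
import cv2
a=cv2.imread("pics/top0.png")[90:330,140:520]
cv2.imwrite("pics/a.png",cv2.resize(a,None,fx=2.1,fy=2.1,interpolation=cv2.INTER_CUBIC))
E
```

```text
(no output)
```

View pics/a.png

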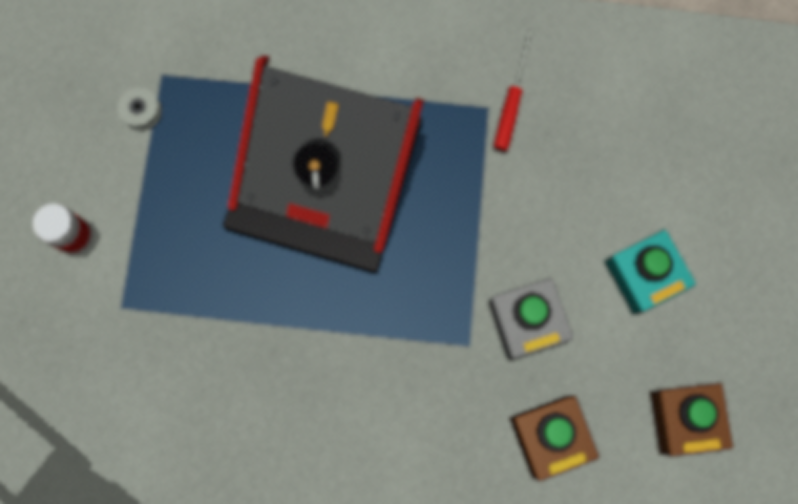

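The top view (2.1x crop) shows the pulley at full-image px ~(290,168), its line pointing roughly down-slope, and the yellow pointer up-slope at ~(297,145). The grey teach box is at ~(393,240), with the teal and brown boxes as decoys. The can is on the left, so the box being on the right is consistent. Next I fit the plate plane and look from close.

```bash
python3 - <<'E'
from h import *
pts=[]
for n in ("top","side"):
    c=capture(n); m=silhouettes(n,"plate")
    m=m[0]["region"]; m=cv2.erode(m.astype(np.uint8),np.ones((5,5)))
    v,u=np.nonzero((m>0)&(c["range_z"]>0)); X=world(c,np.c_[u,v])
    # robust plane
    best=None; rng=np.random.default_rng(0)
    for _ in range(300):
        a=X[rng.choice(len(X),3,replace=False)]; nn=np.cross(a[1]-a[0],a[2]-a[0]); l=np.linalg.norm(nn)
        if l<1e-6: continue
        nn/=l; k=abs((X-a[0])@nn)<.004
        if best is None or k.sum()>best.sum(): best=k
    Y=X[best]; nn=np.linalg.svd(Y-Y.mean(0),full_matrices=False)[2][2]; nn*=np.sign(nn[2])
    print(n,len(X),best.sum(),Y.mean(0),nn,"tilt",np.degrees(np.arccos(nn[2])),"yaw",np.degrees(np.arctan2(-nn[1],-nn[0])))
    d=silhouettes(n,"pulley_centre")[0]["region"]
    v,u=np.nonzero(d&(c["range_z"]>0)); P=world(c,np.c_[u,v]); h=(P-Y.mean(0))@nn
    print("pulley h",np.percentile(h,[10,50,90]), "face mean",P[(h>.034)&(h<.048)].mean(0),((h>.034)&(h<.048)).sum())
w=capture("wrist")
p,q=np.array(current_position()),Ro.from_quat(current_orientation()).as_matrix()
Rw=np.array(w["R"]); cam=-Rw.T@w["t"]
print("cam in tool",q.T@(cam-p)); print("cam axes in tool\n",np.round(q.T@Rw.T,3)); print(w["intrinsics"])
print("tool R",np.round(q,3),current_joint_pos(),current_clock())
E
```

```text
top 3996 3340 [ 0.61977832 -0.02044197  0.09384329] [-0.56242101  0.10425614  0.82025195] tilt 34.88997664028232 yaw -10.501729931846938
pulley h [0.02425072 0.03960898 0.04240091] face mean [ 0.59509288 -0.01587688  0.12524111] 333
side 2764 2032 [ 0.61956704 -0.01093447  0.09327313] [-0.56135494  0.10578428  0.8207864 ] tilt 34.83640701010817 yaw -10.671926673539266
pulley h [0.04088855 0.04833932 0.05523013] face mean [ 0.44795826 -0.32405951  0.06917015] 21
cam in tool [ 0.07479403 -0.00056101 -0.16120614]
cam axes in tool
 [[-0.001 -0.961 -0.277]
 [ 1.    -0.001  0.   ]
 [-0.    -0.277  0.961]]
[[288.68818163   0.         315.99229741]
 [  0.         288.68818163 200.7589306 ]
 [  0.           0.           1.        ]]
tool R [[-0.903  0.43  -0.   ]
 [ 0.43   0.903 -0.   ]
 [ 0.    -0.    -1.   ]] [ 1.01089396e+00  3.58794749e-01  1.51041834e+00 -1.30584172e-05
  1.27256974e+00 -1.15085782e-01] 1.45
```

```bash
cat >> h.py <<'E'
t,y=np.radians(35),np.radians(-10.58)
N=np.array([-np.sin(t)*np.cos(y),-np.sin(t)*np.sin(y),np.cos(t)])
XP=np.array([np.cos(t)*np.cos(y),np.cos(t)*np.sin(y),np.sin(t)]); YP=np.cross(N,XP)
PL=np.c_[XP,YP,N]
O=np.array([.595093,-.015877,.125241])-.04*N
def pose(psi,h,off=(0,0)):
    "tool x at angle psi (plate frame), TCP h out of the face"
    R=PL@np.c_[[np.cos(psi),np.sin(psi),0],[np.sin(psi),-np.cos(psi),0],[0,0,-1]]
    return (O+off[0]*XP+off[1]*YP+h*N), Ro.from_matrix(R).as_quat()
E
python3 - <<'E'
from h import *
print(O)
for d in range(-180,180,15):
    r=[]
    for h in (.014,.06,.14):
        q=inverse_kinematics(*pose(np.radians(d),h)); r.append(None if q is None else np.round(q,2))
    print(d,r[0],r[1] is not None,r[2] is not None and r[2])
E
```

```text
[ 0.61764601 -0.02008953  0.09247492]
-180 None False [-0.11  0.08  2.16 -0.15  0.3  -1.36]
-165 None False [-0.11  0.08  2.16 -0.15  0.3  -1.62]
-150 None False [-0.11  0.08  2.16 -0.15  0.3  -1.88]
-135 None False [-0.11  0.08  2.16 -0.15  0.3  -2.14]
-120 None False [-0.11  0.08  2.16 -0.15  0.3  -2.41]
-105 None False [-0.11  0.08  2.16 -0.15  0.3  -2.67]
-90 None False [-0.11  0.08  2.16 -0.15  0.3  -2.93]
-75 None False False
-60 None False [-0.11  0.08  2.16 -0.15  0.3   2.83]
-45 None False [-0.11  0.08  2.16 -0.15  0.3   2.57]
-30 None False [-0.11  0.08  2.16 -0.15  0.3   2.31]
-15 None False [-0.11  0.08  2.16 -0.15  0.3   2.04]
0 None False [-0.11  0.08  2.16 -0.15  0.3   1.78]
15 None False [-0.11  0.08  2.16 -0.15  0.3   1.52]
30 None False [-0.11  0.08  2.16 -0.15  0.3   1.26]
45 None False [-0.11  0.08  2.16 -0.15  0.3   1.  ]
60 None False [-0.11  0.08  2.16 -0.15  0.3   0.74]
75 None False [-0.11  0.08  2.16 -0.15  0.3   0.47]
90 None False [-0.11  0.08  2.16 -0.15  0.3   0.21]
105 None False [-0.11  0.08  2.16 -0.15  0.3  -0.05]
120 None False [-0.11  0.08  2.16 -0.15  0.3  -0.31]
135 None False [-0.11  0.08  2.16 -0.15  0.3  -0.57]
150 None False [-0.11  0.08  2.16 -0.15  0.3  -0.84]
165 None False [-0.11  0.08  2.16 -0.15  0.3  -1.1 ]
```

```bash
python3 - <<'E'
from h import *
for h in (.0,.014,.03,.06,.08,.1,.12,.14,.2):
    q=inverse_kinematics(*pose(np.pi/2,h)); print(h,None if q is None else np.round(q,2))
p,o=pose(np.pi/2,.016)
for ax,nm in ((XP,"about x"),(YP,"about y")):
    for a in (-20,-15,-10,-5,5,10,15,20):
        q=inverse_kinematics(p,(Ro.from_rotvec(np.radians(a)*ax)*Ro.from_quat(o)).as_quat()); print(nm,a,None if q is None else np.round(q,2))
E
```

```text
0.0 None
0.014 None
0.03 None
0.06 None
0.08 None
0.1 [-0.11  0.17  2.16 -0.21  0.2   0.27]
0.12 [-0.11  0.13  2.16 -0.18  0.25  0.24]
0.14 [-0.11  0.08  2.16 -0.15  0.3   0.21]
0.2 [-0.1  -0.07  2.14 -0.11  0.46  0.17]
about x -20 None
about x -15 None
about x -10 None
about x -5 None
about x 5 None
about x 10 [-0.29  0.38  2.16  1.52  0.24 -1.61]
about x 15 [-0.37  0.4   2.15  1.49  0.37 -1.65]
about x 20 [-0.45  0.42  2.14  1.45  0.5  -1.68]
about y -20 None
about y -15 None
about y -10 None
about y -5 None
about y 5 None
about y 10 [-0.13  0.36  1.99 -0.07  0.35  0.12]
about y 15 [-0.13  0.38  1.92 -0.04  0.5   0.08]
about y 20 [-0.14  0.4   1.84 -0.02  0.64  0.06]
```

```bash
python3 - <<'E'
from h import *
p,o=pose(np.pi/2,.15); move_ptp(p,o)
c=capture("wrist"); cv2.imwrite("pics/w1.png",c["image"]); np.savez("w1.npz",**c)
for q in ("pulley_centre","pulley_mark","pointer_tip"):
    for d in spot_in("wrist",q)[:3]: print(q,round(d["conf"],2),np.round(d["xy"]),np.round((world(c,d["xy"])[0]-O)@PL,4))
print(proj(c,O+.04*N),proj(c,O+.034*XP+.007*N),current_clock())
E
```

```text
pulley_centre 0.86 [313. 195.] [-0.0026  0.0031  0.0401]
pulley_mark 0.91 [313. 196.] [-0.0023  0.0024  0.0401]
pointer_tip 0.68 [312. 170.] [-0.0034  0.0274  0.0398]
[[315.32418261 198.30676565]] [[346.68936166 190.15810488]] 3.8167
```

View pics/w1.png

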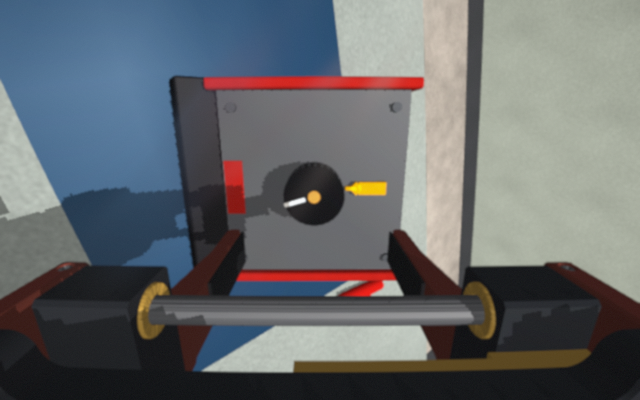

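The wrist view shows the pulley disc at (314,195) with its brass centre at (314,197). The white line runs out to (285,205), and the pointer tip is at (345,190), pointing along the pulley's +x. So the pulley angle is about 195°. I measure it precisely and refine the axis.

```bash
cat >> h.py <<'E'
def onplane(c,px,h):
    s=rays(c,px); D=np.c_[s,np.ones(len(s))]@np.array(c["R"]); C=-np.array(c["R"]).T@np.array(c["t"])
    lam=((O+h*N-C)@N)/(D@N); return (C+lam[:,None]*D-O)@PL
def measure(c):
    im=c["image"].astype(int); b,g,r=im[...,0],im[...,1],im[...,2]
    v,u=np.mgrid[:400,:640]; A=np.c_[u.ravel(),v.ravel()]
    F=onplane(c,A,.04).reshape(400,640,3); L=onplane(c,A,.007).reshape(400,640,3)
    rr=np.hypot(F[...,0],F[...,1])
    yel=(r>150)&(g>100)&(b<90)
    hsv=cv2.cvtColor(c["image"],cv2.COLOR_BGR2HSV)
    br=(hsv[...,0]<30)&(hsv[...,1]>90)&(hsv[...,2]>100)&(rr<.013)
    w=(im.min(2)>110)&(rr<.031)
    pt=yel&(L[...,0]>.03)&(L[...,0]<.085)&(abs(L[...,1])<.02)
    bc=F[br].mean(0)
    P=L[pt][:,:2]; W=F[w][:,:2]
    def line(Q):
        m=Q.mean(0); d=np.linalg.svd(Q-m,full_matrices=False)[2][0]; return m,d*np.sign(d@(m-bc[:2]))
    pm,pd=line(P); wm,wd=line(W)
    a=lambda d:np.degrees(np.arctan2(d[1],d[0]))
    print("brass",bc[:2],br.sum(),"ptr mean",pm,len(P),"dir",a(pd),"from brass",a(pm-bc[:2]),"minx",P[:,0].min())
    print("white mean",wm,len(W),"dir",a(wd),"from brass",a(wm-bc[:2]))
    dk=(im.max(2)<45)&(rr<.036)
    print("dark disc",np.percentile(F[dk][:,0],[1,99]),np.percentile(F[dk][:,1],[1,99]))
    return bc,pm,wm
E
python3 - <<'E'
from h import *
c=dict(np.load("w1.npz")); c["k1"]=float(c["k1"]); measure(c)
z=c["range_z"]; v,u=np.nonzero(z>0); X=(world(c,np.c_[u,v])-O)@PL
k=(np.hypot(X[:,0],X[:,1])<.085)&(np.hypot(X[:,0],X[:,1])>.045)&(abs(X[:,2])<.006); k2=(np.hypot(X[:,0],X[:,1])<.04)&(X[:,2]>.034)&(X[:,2]<.05)
print("plate h",np.median(X[k][:,2]),np.linalg.lstsq(np.c_[X[k][:,:2],np.ones(k.sum())],X[k][:,2],rcond=None)[0],"face",np.median(X[k2][:,2]),X[k2].mean(0),X[k2].min(0),X[k2].max(0))
E
```

```text
brass [-0.00173337  0.00158425] 157 ptr mean [0.05644427 0.0026391 ] 486 dir 1.0248424112195267 from brass 1.0387498295319588 minx 0.03206925709384145
white mean [-0.01773178 -0.00339483] 130 dir -171.49189627942116 from brass -162.71263376136568
dark disc [-0.02934435  0.02509732] [-0.0247954   0.03167407]
plate h -0.00024497721711938276 [ 0.00063242  0.00152326 -0.00022452] face 0.03982164797500491 [-0.00172388  0.00307507  0.03980984] [-0.0306926  -0.02711316  0.03415474] [0.0271011  0.03237523 0.04277096]
```

```bash
cat >> h.py <<'E'
O=O-.0018*XP+.0022*YP-.0002*N
y+=np.radians(1.0)
XP,YP=Ro.from_rotvec(np.radians(1.0)*N).apply([XP,YP]); PL=np.c_[XP,YP,N]
def tpose(phi,al,hg,s=1):
    "grasp point on the axis hg out; tool axis tilted by al towards phi; tool x along s*u(phi)"
    u=np.cos(phi)*XP+np.sin(phi)*YP
    z=-np.cos(al)*N+np.sin(al)*u; x=s*(np.cos(al)*u+np.sin(al)*N)
    return O+hg*N+.019*z, Ro.from_matrix(np.c_[x,np.cross(z,x),z]).as_quat()
E
python3 - <<'E'
from h import *
for al in (10,13,16):
  for s in (1,-1):
    print("al",al,s)
    for ph in range(-75,256,15):
        q=inverse_kinematics(*tpose(np.radians(ph),np.radians(al),.032,s))
        if q is not None: print(ph,np.round(q,2))
E
```

```text
al 10 1
-45 [ 0.01  0.44  2.2   4.02  0.33 -1.51]
-30 [-0.02  0.45  2.23  3.75  0.35 -1.53]
-15 [-0.06  0.45  2.26  3.51  0.36 -1.59]
0 [-0.11  0.45  2.27  3.28  0.37 -1.67]
15 [-0.16  0.45  2.27  3.06  0.36 -1.75]
30 [-0.2   0.44  2.27  2.84  0.34 -1.83]
45 [-0.24  0.43  2.25  2.58  0.31 -1.87]
60 [-0.26  0.41  2.22  2.29  0.27 -1.86]
75 [-0.28  0.4   2.19  1.94  0.24 -1.78]
90 [-0.28  0.39  2.16  1.55  0.23 -1.64]
105 [-0.27  0.38  2.12  1.16  0.23 -1.51]
120 [-0.25  0.37  2.09  0.82  0.25 -1.41]
135 [-0.22  0.37  2.05  0.54  0.27 -1.37]
150 [-0.19  0.37  2.03  0.3   0.3  -1.37]
165 [-0.16  0.37  2.01  0.1   0.32 -1.4 ]
180 [-0.12  0.37  2.   -0.09  0.33 -1.44]
195 [-0.08  0.38  2.   -0.27  0.34 -1.5 ]
210 [-0.05  0.38  2.   -0.46  0.34 -1.55]
225 [-0.02  0.39  2.02 -0.65  0.34 -1.59]
240 [ 0.01  0.4   2.04 -0.87  0.33 -1.62]
al 10 -1
-45 [0.01 0.44 2.2  4.02 0.33 1.63]
-30 [-0.02  0.45  2.23  3.75  0.35  1.61]
-15 [-0.06  0.45  2.26  3.51  0.36  1.55]
0 [-0.11  0.45  2.27  3.28  0.37  1.48]
15 [-0.16  0.45  2.27  3.06  0.36  1.39]
30 [-0.2   0.44  2.27  2.84  0.34  1.31]
45 [-0.24
[... 3212 characters left out ...]
.1   0.53  2.34  3.24  0.62  1.52]
15 [-0.19  0.52  2.35  3.01  0.62  1.41]
30 [-0.26  0.51  2.34  2.77  0.58  1.31]
45 [-0.32  0.48  2.31  2.51  0.51  1.26]
60 [-0.36  0.45  2.26  2.21  0.45  1.27]
75 [-0.37  0.43  2.21  1.86  0.4   1.35]
90 [-0.37  0.41  2.15  1.5   0.38  1.47]
105 [-0.35  0.39  2.1   1.14  0.39  1.59]
120 [-0.32  0.38  2.04  0.83  0.41  1.67]
135 [-0.28  0.38  2.    0.56  0.44  1.71]
150 [-0.23  0.38  1.96  0.34  0.47  1.71]
165 [-0.18  0.38  1.93  0.14  0.49  1.69]
180 [-0.12  0.39  1.92 -0.05  0.51  1.65]
195 [-0.07  0.39  1.91 -0.23  0.52  1.61]
210 [-0.02  0.4   1.92 -0.42  0.52  1.57]
225 [ 0.03  0.41  1.94 -0.61  0.51  1.54]
240 [ 0.07  0.42  1.97 -0.82  0.49  1.52]
```

```bash
cat >> h.py <<'E'
AL=np.radians(12)
def arc(a,b,s=1,hg=.032,step=11):
    n=max(1,int(np.ceil(abs(b-a)/step)))
    for ph in np.linspace(a,b,n+1)[1:]:
        q=inverse_kinematics(*tpose(np.radians(ph),AL,hg,s))
        assert q is not None and np.abs(np.array(q)-current_joint_pos()).max()<.8,(ph,q)
        goto_joints(q)
def back(d,ph,s=1):
    p,o=tpose(np.radians(ph),AL,.032,s); return p-d*Ro.from_quat(o).apply([0,0,1]),o
E
python3 - <<'E'
from h import *
f0=np.array(current_force())
p,o=back(.09,180); move_ptp(p,o); print(current_joint_pos(),current_clock())
p,o=back(0,180); print(servo_line(p,o,rate=.1,contact_N=8),np.array(current_force())-f0,np.linalg.norm(current_position()-p),current_clock())
arc(180,90); print(np.array(current_force())-f0,np.round(current_joint_pos(),2),current_clock())
c=capture("wrist"); cv2.imwrite("pics/w2.png",c["image"])
E
```

```text
[-0.11604802  0.19658765  1.95613481 -0.05467166  0.5894323  -1.47846658] 5.3083
False [-0.52534219 -0.47385409  1.79114885] 0.0004770867867334783 6.3583
[-0.93959355 -0.20163268  0.30602012] [-0.31  0.39  2.15  1.52  0.28 -1.65] 8.975
```

View pics/w2.png

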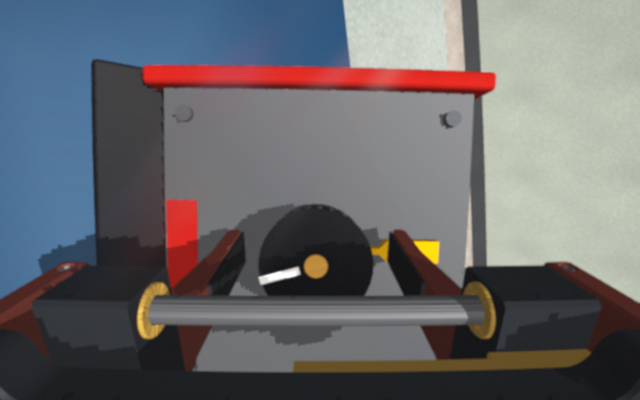

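The fingers straddle the pulley evenly (left ~243, right ~392, disc 260–372). The brass centre is at (316,266), and the line's end is clear at (260,281). No contact. I measure here, go to the start angle, grip and turn.

```bash
python3 - <<'E'
from h import *
c=capture("wrist"); bc,pm,wm=measure(c)
a=onplane(c,[[260.5,281.5],[316,266]],.04); d=a[0]-a[1]; print("manual",a[:,:2],np.degrees(np.arctan2(d[1],d[0])))
f0=np.array(current_force())
arc(90,10); print(current_clock())
move_gripper(.0); print(current_finger_gap(),current_grip_force(),np.array(current_force())-f0)
arc(10,32); print(np.array(current_force())-f0,np.array(current_torque()),current_clock())
c=capture("wrist"); measure(c); cv2.imwrite("pics/w3.png",c["image"])
E
```

```text
brass [-1.78944799e-05 -5.71873628e-04] 463 ptr mean [0.06216581 0.00017176] 562 dir 1.2064508215869598 from brass 0.6851437465359319 minx 0.03535559091017595
white mean [-0.00435164 -0.01882508] 1390 dir -26.164547175562205 from brass -103.35610258997185
dark disc [-0.02751157  0.02766332] [-0.01615676  0.02800344]
manual [[-0.02839127 -0.00908386]
 [ 0.00050398 -0.00066254]] -163.75161117182586
11.5333
0.059411319056646705 29.9997416138649 [ 1.64400511  4.44134354 -0.37084519]
[ 1.68187458  5.56492759 -2.52498803] [0.61926984 0.39676409 0.92581865] 12.65
brass [-0.00015579 -0.00046181] 496 ptr mean [ 0.05867792 -0.00096392] 1483 dir -0.6506318255251019 from brass -0.4889731103617224 minx 0.03375029315778591
white mean [-0.01861919 -0.01221276] 1023 dir 123.0140791286138 from brass -147.5254701827991
dark disc [-0.0251735   0.02818875] [-0.03223469  0.02869814]
```

```bash
sed -i 's/    w=(im.min(2)>110)&(rr<.031)/    H=(world(c,A,c["range_z"].ravel())-O)@N; H=H.reshape(400,640)\n    w=(im.min(2)>120)\&(rr<.031)\&(rr>.008)\&(abs(H-.04)<.004)/' h.py
python3 - <<'E'
from h import *
f0=np.array(current_force())
arc(32,173.7); print(np.array(current_force()),current_clock(),current_finger_gap())
c=capture("wrist"); measure(c); cv2.imwrite("pics/w4.png",c["image"])
E
```

```text
[ 1.95583243  7.66347267 -0.73586111] 16.8667 0.05936518612116734
brass [ 0.00035785 -0.00040854] 501 ptr mean [ 0.06191858 -0.00141025] 782 dir 1.3023114837565548 from brass -0.9322236403600876 minx 0.04870681614492163
white mean [ 0.01229267 -0.00057806] 145 dir 3.9683248216037734 from brass -0.8137330155736522
dark disc [-0.02898124  0.01461052] [-0.0345733   0.03320742]
```

View pics/w4.png

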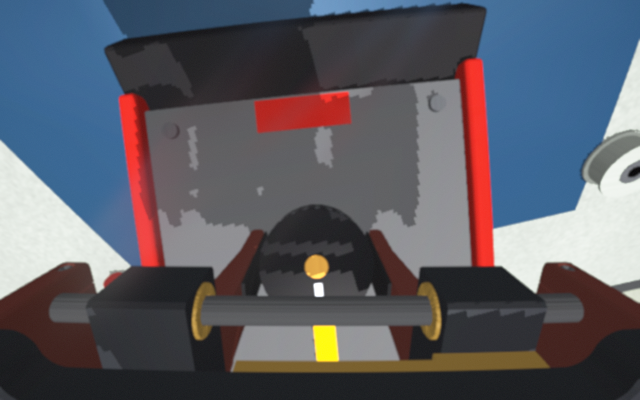

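The line (319,290) and pointer (325,340) are nearly collinear with the brass centre (316,266), but the gripper hides part of them. I release, back out and check from an unobstructed view.

```bash
cat >> h.py <<'E'
def view(name):
    move_ptp(*pose(np.pi/2,.125)); c=capture("wrist"); cv2.imwrite(name,cv2.resize(c["image"][140:250,230:430],None,fx=4,fy=4,interpolation=cv2.INTER_CUBIC)); measure(c); np.savez(name[:-3]+"npz",**c)
E
python3 - <<'E'
from h import *
move_gripper(.088); p,o=back(.09,173.7); servo_line(p,o,rate=.15)
view("pics/w5.png"); print(current_clock())
E
```

```text
brass [ 8.90690594e-05 -6.68508758e-04] 181 ptr mean [ 0.05804479 -0.00065276] 566 dir -0.07305269436492591 from brass 0.01556985609749768 minx 0.03402869369586564
white mean [ 0.01889604 -0.0009548 ] 151 dir -1.620215153118884 from brass -0.8721246409015515
dark disc [-0.02747383  0.02648382] [-0.02754104  0.02886782]
19.8333
```

View pics/w5.png

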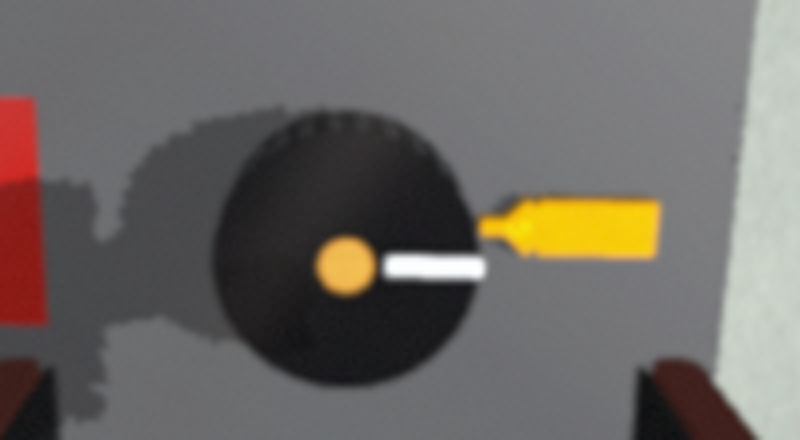

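Seen in the crop, the brass centre is at (346,266), the line's outer end at (485,268) and the pointer tip at (482,227), which is 33 mm lower and so offset by parallax. After allowing for that, the mark is within about 1° of the pointer: lines drawn through both are parallel and the pointer aims at the axis. It's aligned and released, so I go to the grey teach box.

```bash
python3 - <<'E'
from h import *
T=capture("top"); print("top btn",world(T,[[393.8,237.6]]))
b=world(T,[[393.8,237.6]])[0]
yaw=np.arctan2(b[1],b[0])
o=Ro.from_matrix(np.array([[-np.cos(yaw),np.sin(yaw),0],[-np.sin(yaw),-np.cos(yaw),0],[0,0,-1]]).copy())
R=o.as_matrix(); print(np.linalg.det(R))
R[:,1]=np.cross(R[:,2],R[:,0]); o=Ro.from_matrix(R).as_quat()
p=[b[0],b[1],.21]
# rise away from the plate first
p0=np.array(current_position()); servo_line(p0+.06*N,rate=.15)
move_ptp(p,o); move_gripper(0.)
c=capture("wrist"); cv2.imwrite("pics/b1.png",c["image"])
im=c["image"]; hsv=cv2.cvtColor(im,cv2.COLOR_BGR2HSV); g=cv2.inRange(hsv,(45,90,60),(80,255,255))
n,l,st,ce=cv2.connectedComponentsWithStats(g)
for i in range(1,n):
    if st[i,4]>150: print(ce[i],st[i],world(c,[ce[i]])[0])
for d in spot_in("wrist","store_top")[:3]+spot_in("wrist","teach_box")[:3]: print(d["conf"],d["xy"],world(c,[d["xy"]])[0])
print(current_position(),current_clock(),current_finger_gap())
E
```

```text
top btn [[ 0.44031725 -0.32329455  0.07407885]]Traceback (most recent call last):
  File "<stdin>", line 5, in <module>
  File "scipy/spatial/transform/_rotation.pyx", line 1143, in scipy.spatial.transform._rotation.Rotation.from_matrix
ValueError: Non-positive determinant (left-handed or null coordinate frame) in rotation matrix 0: [[-0.80605982 -0.59183407  0.        ]
 [ 0.59183407 -0.80605982  0.        ]
 [ 0.          0.         -1.        ]].
```

```bash
python3 - <<'E'
from h import *
b=np.array([.4403,-.3233,.074]); yaw=np.arctan2(b[1],b[0])
x=np.array([-np.sin(yaw),np.cos(yaw),0]); z=np.array([0,0,-1.]); o=Ro.from_matrix(np.c_[x,np.cross(z,x),z]).as_quat()
p=[b[0],b[1],.21]; assert inverse_kinematics(p,o) is not None
p0=np.array(current_position()); servo_line(p0+.06*N,rate=.15)
move_ptp(p,o); move_gripper(0.)
c=capture("wrist"); cv2.imwrite("pics/b1.png",c["image"])
im=c["image"]; hsv=cv2.cvtColor(im,cv2.COLOR_BGR2HSV); g=cv2.inRange(hsv,(45,90,60),(80,255,255))
n,l,st,ce=cv2.connectedComponentsWithStats(g)
for i in range(1,n):
    if st[i,4]>150: print(ce[i],st[i],world(c,[ce[i]])[0])
for d in spot_in("wrist","store_top")[:3]+spot_in("wrist","teach_box")[:3]: print(d["conf"],d["xy"],world(c,[d["xy"]])[0])
print(current_position(),current_clock(),current_finger_gap())
E
```

```text
[316.72889417 189.960761  ] [301 174  33  33 841] [ 0.44255546 -0.32339428  0.07132128]
[457.49283668 259.13180516] [442 245  32  29 698] [ 0.52527299 -0.48662772  0.07141814]
0.85 [315.7, 190.2] [ 0.44158713 -0.32285419  0.071824  ]
0.69 [458.7, 258.0] [ 0.52722072 -0.48678788  0.07061328]
0.96 [233.8, 259.3] [ 0.48544957 -0.2632622   0.37119981]
0.78 [440.8, 246.7] [ 0.51835926 -0.46795571  0.06086601]
0.69 [319.2, 345.6] [ 0.30645868 -0.51477256  0.03833011]
[ 0.44029296 -0.32331381  0.20999705] 23.1917 0.00044496451244232393
```

View pics/b1.png

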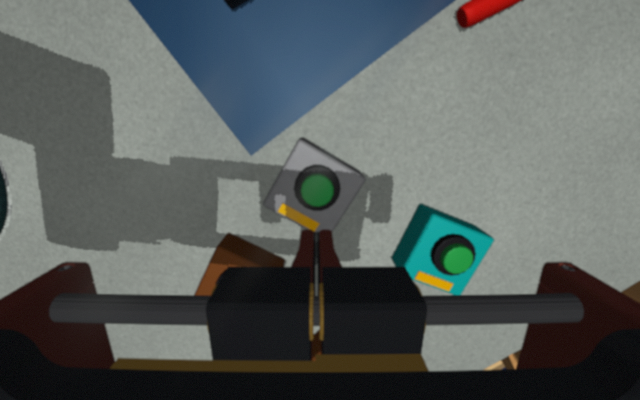

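The box under the gripper is grey with a yellow stripe, and its green button is at (317,190), world (0.4425,-0.3234,0.071). The teal one at (457,259) is the decoy. I press it.

```bash
python3 - <<'E'
from h import *
xy=[.4425,-.3232]
servo_line([*xy,.085],rate=.15); f0=np.array(current_force())
a=servo_line([*xy,.062],rate=.02,contact_N=2.5); z1=current_position()[2]; print(a,z1,np.array(current_force())-f0)
a=servo_line([*xy,z1-.012],rate=.015,contact_N=14); print(a,current_position(),np.array(current_force())-f0)
sleep(.3); print(current_position()[2],np.array(current_force())-f0)
servo_line([*xy,.20],rate=.15); print(current_clock())
E
```

```text
True 0.06953124473713887 [ 0.01302738 -0.42609956  3.79347612]
True [ 0.44246725 -0.32318887  0.06631683] [-2.03197815  0.95908756  7.58996389]
0.06633327752748074 [-1.05277657  2.12149201  9.09795804]
26.725
```

The static 9 N suggests it bottomed out, but the stop came early. I press once more, deeper, and log force against depth to be certain.

```bash
python3 - <<'E'
from h import *
xy=[.4425,-.3232]
servo_line([*xy,.08],rate=.15); sleep(.2); f0=np.array(current_force())
for z in (.0735,.0715,.0695,.068,.067,.066,.065,.064,.063,.062,.061):
    servo_line([*xy,z],rate=.02); sleep(.1); f=(np.array(current_force())-f0)[2]; print(z,round(current_position()[2],5),round(f,1))
    if f>22: break
servo_line([*xy,.20],rate=.12); print(current_clock())
c=capture("wrist"); g=cv2.inRange(cv2.cvtColor(c["image"],cv2.COLOR_BGR2HSV),(45,90,60),(80,255,255))
n,l,st,ce=cv2.connectedComponentsWithStats(g); i=1+st[1:,4].argmax(); print(world(c,[ce[i]]))
E
```

```text
0.0735 0.07346 1.2
0.0715 0.07172 2.4
0.0695 0.06969 4.1
0.068 0.06816 5.5
0.067 0.06718 6.1
0.066 0.06635 7.3
0.065 0.06617 16.3
0.064 0.06602 23.8
32.1833
[[ 0.44253073 -0.32351303  0.07060356]]
```

The button bottoms out at z≈0.0663, where the force climbs steeply, and it's released again. Handing in.

```bash
python3 -c "
from bench import *
print(close_job())"
```

```text
the job is handed in; nothing more can be done
None
```

I turned the pulley until its white line was within about 1° of the pointer and let go, then pressed the grey box's green button fully down (twice, the second press to confirm it bottomed) and released it; the job is handed in at about 32 s.

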